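# Step the resistance box and switch on the electromagnet circuit

## Robot

A 7-joint arm with a two-finger parallel gripper is mounted at the origin on the work surface. World frame = base frame: x ahead of the robot, y to its left, z up, the work surface at z = 0. Lengths are in m, angles in rad, forces in N, time in s.
With the tool pointing down it reaches from about 0.4 to 0.875 m from the base axis. Payload 4.4 kg.
Tool frame: the origin (TCP) lies at the very end of the fingers, on their centre line; the grasp point (between the pads) lies 19 mm behind it; z points along the fingers, y is the line along which they close (so a half turn about z gives the same grasp; the last joint's range is limited). The gripper opens to 85 mm and grips with 20 to 120 N. Pads are 22 mm wide; open, the fingers measure 114 mm over their backs; the gripper's body (76 mm by 85 mm) begins 54 mm behind the grasp point. The pads swing forward as they close: fully open they stand 13 mm farther back than shut.
Start: joints at [1.2, 0.628, 0.038, 1.517, -0.027, 0.996, -0.02], TCP at [0.195, -0.62, 0.231] pointing down, gripper open.
Joint ranges: [-3.06, 3.06], [-0.37, 2.12], [-1.25, 1.32], [0.18, 2.47], [-1.1, 4.24], [0.23, 1.98], [-2.94, 2.94]. Speed limits (rad/s): [2.57, 2.57, 3.14, 3.14, 3.14, 3.14, 3.14].

## Interface

Orientations are given as a 3x3 rotation matrix whose columns are the frame's x, y, z axes.
In Python, from cell import manip gives the robot as it stands.
- The arm moves only by the tool apply_moves, never from a script. Its argument "plan" is a list of rows, each an object with "slide": the shift along the tool's x, y, z scaled (see below), a list of three; "turn": the turn, a rotation vector about the tool's x, y, z scaled (see below), a list of three; "jaw": the gripper's target within -1 to 1 (fully open at 1, half-way at 0, shut at -1). In form: [{"slide": [tx, ty, tz], "turn": [rx, ry, rz], "jaw": jaw}, ...]. A call has exactly 8 rows; each row is the pose to reach, as a shift and turn from the pose commanded when the call began, along the tool's axes at that moment; what a row does not reach only later rows make up. The controller multiplies each number of a shift by 0.4 m and each number of a turn by 30 degrees. A row lasts 1/8 s, in which the tool goes at most 62.5 mm and 10.7 degrees, less where a joint would pass 70% of its speed; a pose out of reach is approached as far as the arm can. A call with a number of a shift or a turn outside -1 to 1 is refused whole. A call with a gripper value outside its range is refused whole. The fingers move at their own pace and stop on an object; "squeeze" is the grip in N (left out, the last holds). Time passes only in rows, so rows that repeat a pose let the fingers close, or fill a call up. It gives the time, the measured TCP pose, the force, the opening and the grip force at its end, in the units of the state.
- manip.state(): the state, without advancing time (a new reading comes with each control period).
- manip.get_image(name): name is "scene" or "top"; returns (picture, depth): 384x512x3 uint8, blue, green, red; 384x512 float32, m along the optical axis (not along the pixel's ray), 0 where there is no reading.
- manip.camera_params(name): a dict with "fx", "fy", "cx", "cy" (pixels), "dist" ([k1, k2, p1, p2, k3] as OpenCV has them; the pictures are not rectified), "camera_from_world" (4x4, takes a point from world to camera coordinates). Camera axes: x right, y up, looking along -z (the intrinsics and any distortion apply to the point x, -y, -z); pixel columns grow to the right and rows downward; lengths in m; the calibration is good to about 2 mm. A picture is of the moment at which its call begins. camera_params takes no time and is no camera call.
- manip.finish_job(): hands the job in; it is judged then, once.
The state is a dict: "time_s": time; "qpos": joint angles; "joint_vel": joint speeds; "tau": joint torques, N m; "eef_pos": TCP position; "ee_rot": TCP orientation; "contact_force": force on the tool from outside, world axes, zero at the start; "moment": the same for the moment, N m; "opening": finger opening in m; "finger_force": force on a finger pad.
Only numpy, scipy, OpenCV 4.12 (cv2) and the standard library are available. Lean on these libraries where they do the work, as an engineer would, in place of code of your own. Each camera call takes 0.05 s, during which the arm holds its last target. There are 200 camera calls.

## Task

Get the electromagnet circuit ready: with a fingertip, turn the big knurled dial of the grey resistance box one click, until its white line has clicked in at the green dot. Only then push the black toggle switch on the pine base all the way over to its other side. Do not pick up or shift the coil, the two magnets or the nail bundle, and finish with the hand clear of everything.

Things in the scene. Friction and masses are not known exactly. Their poses are not given: they have to be found in the camera images.
- box: Grey resistance box, 160 x 160 mm, 60 mm tall, light grey lid, fixed to the worktop. Origin: centre of its underside, z up. The dial sits in the middle of the lid; five dots 30 degrees apart lie 60 mm from its axis on the box's +x side: white, coloured, white, coloured, white. Two terminals, 14 mm across, 15 mm tall, stand on the lid at x -62, y +-62 mm.
- dial (a joint): Dial angle, rad: 0 at the start, positive anticlockwise from above. Click stops every 0.524 rad (30 degrees), end stops +-1.3. Leaving a click stop takes up to 0.07 N m; let go past half way, it falls into the next. A closed fingertip pressed on its flat top 34 mm from the axis with 5 to 15 N and moved along an arc carries it round by friction. It does not give downwards.
- dial_top (a point): Centre of the flat top of the dial, 79 mm above the worktop. The dial is a grippy black rubber disc 92 mm across, 18 mm thick (underside 61 mm above the worktop), axis vertical, with a knurled rim; too wide for an 85 mm gripper. A white line on its top runs out to the rim and points at a dot.
- dial_index (a point): Point fixed to the dial on the prolonged white line, 60 mm from the axis at the height of the dial's underside: it stands over the dot that the line points at.
- green_dot: Green dot, 13 mm across, 1 mm thick, fixed on the lid 60 mm from the dial axis, one click from the starting position of the white line, on either side of it: the target of the dial. Origin at its underside.
- red_dot: Red dot like the green one, one click from the starting position on the opposite side. Not to be used.
- switch: Varnished pine base 120 (x) x 85 (y) x 18 mm, fixed to the worktop; on it a black block 60 x 40 mm whose top is 38 mm above the worktop. Origin: centre of its underside, z up, x = direction in which the lever is to be pushed. Two brass terminals 10 mm across and 10 mm tall stand on it at x +-48, y +30 mm.
- toggle (a joint): Black toggle lever, rad: 0 to 0.1 at the start, leaning 0.5 rad to the switch's -x side (roughly towards the robot); 1.0 = all the way over, leaning 0.5 rad to its +x side. It swings in the switch's x-z plane, needs about 1.5 N at its tip and stays where it is left; end stops at 0 and 1.
- toggle_tip (a point): Centre of the ball (16 mm across) at the end of the toggle lever, 45 mm from the pivot; the lever below it is a rod 10 mm thick. 77 mm above the worktop at both ends of the swing, 83 mm when upright.
- toggle_pivot (a point): Pivot of the toggle lever on top of the black block, above the middle of the pine base, 38 mm above the worktop, in a steel barrel 22 mm across whose top is 47 mm above the worktop; x axis = direction in which the lever is to be pushed, z up.
- coil: Copper coil on a red spool, 52 mm across, 42 mm tall, standing loose. Origin: centre of its underside. Leave alone.
- ring_magnet: White ceramic ring magnet, 40 mm across, 10 mm thick, lying flat, loose. Origin: centre of its underside. Leave alone.
- alnico: Dark alnico cylinder magnet, 16 mm across, 40 mm tall, standing loose. Origin: centre of its underside. Leave alone.
- nails: Bundle of steel nails in a bolt clamp, 71 x 22 mm, 21 mm tall, lying loose. Origin: middle of its underside. Leave alone.

How it is judged:
By the outcome, as a careful person would: the job done as asked, in the order asked, and still so for the second after the job is handed in, with the robot touching nothing.
It also fails if it takes over 45 s, if anything falls off the work surface, if the arm or the gripper's body presses on something with over 40 N, if the wrist force passes 120 N, or if a joint passes its speed limit or range.

## Working session

There is one attempt and no reset: what is moved stays moved. The work goes in short steps, Python scripts to look and compute and a tool call to move; the robot and the scene stay as the last step left them, time stands still between calls to the robot, and variables do not carry over. Pictures are saved under pics/ and viewed, at most 10 in all, crops included, and the job is handed in when it is done.

Besides the shell and the picture viewer there is one more tool, called as name(argument=value, ...) on one line, values as JSON. apply_moves: Moves the arm, as the interface text tells. Its arguments: {"type":"object","properties":{"plan":{"type":"array","items":{"type":"object","properties":{"slide":{"type":"array","items":{"type":"number"}},"turn":{"type":"array","items":{"type":"number"}},"jaw":{"type":"number"}}}},"squeeze":{"type":"number"}},"required":["plan"]}

```bash
mkdir -p pics; cat > h.py <<'E'
import numpy as np,cv2
from cell import manip
def cam(n):
    p=manip.camera_params(n);K=np.array([[p['fx'],0,p['cx']],[0,p['fy'],p['cy']],[0,0,1]]);return K,np.array(p['dist'],float),np.array(p['camera_from_world'])
def ray(n,uv):
    K,d,T=cam(n);u=cv2.undistortPoints(np.array(uv,float).reshape(-1,1,2),K,d).reshape(-1,2)
    v=np.c_[u[:,0],-u[:,1],-np.ones(len(u))]@T[:3,:3]
    return -T[:3,:3].T@T[:3,3],v
def onplane(n,uv,z):
    o,v=ray(n,uv);return o+v*((z-o[2])/v[:,2])[:,None]
def proj(n,P):
    K,d,T=cam(n);P=np.array(P,float).reshape(-1,3);c=P@T[:3,:3].T+T[:3,3];c=c*[1,-1,-1]
    return cv2.projectPoints(c,np.zeros(3),np.zeros(3),K,d)[0].reshape(-1,2)
E
python3 - <<'E'
from h import *
for n in("scene","top"):
    im,d=manip.get_image(n);cv2.imwrite(f"pics/{n}0.png",im);np.save(f"{n}0.npy",d)
    print(n,np.round(ray(n,[[256,192]])[0],3))
s=manip.state();print({k:np.round(v,3).tolist() for k,v in s.items()})
E
```

```text
scene [0.98  0.01  0.698]
top [0.424 0.004 0.884]
{'time_s': 0.1, 'qpos': [1.2, 0.629, 0.038, 1.518, -0.027, 0.996, -0.02], 'joint_vel': [0.002, -0.001, -0.0, -0.004, -0.001, 0.0, -0.001], 'tau': [0.003, -56.453, 1.23, -19.397, 0.011, 0.005, -0.0], 'eef_pos': [0.195, -0.619, 0.23], 'ee_rot': [[0.954, 0.3, -0.001], [0.3, -0.954, 0.002], [-0.0, -0.002, -1.0]], 'contact_force': [-0.279, 0.521, -0.257], 'moment': [0.044, -0.058, -0.022], 'finger_force': 0.0, 'opening': 0.085}
```

View pics/scene0.png

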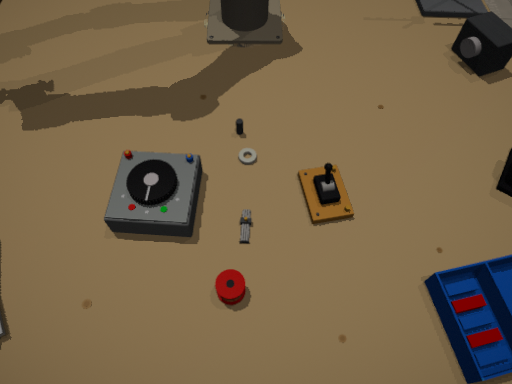

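View pics/top0.png

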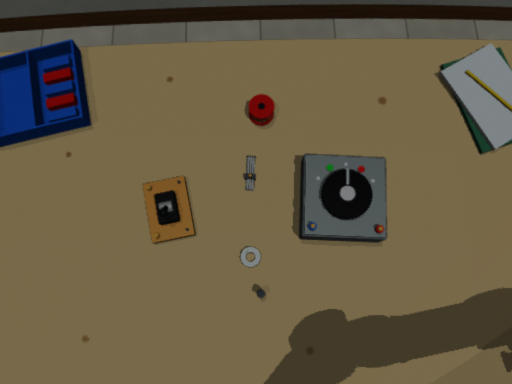

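The scene view shows the dial near (151,182), the green dot at (164,209) and the toggle ball at (328,167). In the top view they are the dial at (346,193), green at (330,168), red at (361,169), and the pine base at (168,209) with its brass terminals on the left. So green is anticlockwise of the line, and the lever leans towards the robot.

```bash
python3 - <<'E'
from h import *
im=cv2.imread("pics/top0.png");hsv=cv2.cvtColor(im,cv2.COLOR_BGR2HSV)
def cents(n,m,z,amin=8):
    k,l,s,c=cv2.connectedComponentsWithStats(m.astype(np.uint8))
    for i in range(1,k):
        if s[i,4]>=amin: print(n,s[i,4],np.round(c[i],1),np.round(onplane('top',c[i:i+1],z)[0],4))
H,S,V=cv2.split(hsv)
roi=np.zeros(H.shape,bool);roi[150:245,298:390]=1
cents('green',(H>45)&(H<80)&(S>120)&roi,.061);cents('red',((H<8)|(H>172))&(S>150)&roi,.061)
blk=((V<45)&roi).astype(np.uint8)
# dial: circle of dark pixels
sub=blk.copy();cs,_=cv2.findContours(sub,cv2.RETR_EXTERNAL,cv2.CHAIN_APPROX_NONE)
for c in cs:
    if cv2.contourArea(c)>800:
        (x,y),r=cv2.minEnclosingCircle(c);P=onplane('top',[[x,y],[x+r,y]],.079);print('dial',x,y,r,np.round(P,4))
cents('white',(V>130)&(S<60)&roi,.079,3)
roi2=np.zeros(H.shape,bool);roi2[170:250,135:200]=1
pine=((S>150)&(H>8)&(H<22)&(V>120)&roi2).astype(np.uint8)
pine=cv2.morphologyEx(pine,cv2.MORPH_OPEN,np.ones((3,3)))
cs,_=cv2.findContours(pine,cv2.RETR_EXTERNAL,cv2.CHAIN_APPROX_NONE);c=max(cs,key=cv2.contourArea)
r=cv2.minAreaRect(c);B=onplane('top',cv2.boxPoints(r),.018);print('base',np.round(B,4),B.mean(0),np.linalg.norm(B-np.roll(B,1,0),axis=1))
d=np.load("top0.npy");K,di,T=cam('top')
a=cv2.resize(im[165:250,135:200],None,fx=6,fy=6,interpolation=cv2.INTER_CUBIC);sc=cv2.imread("pics/scene0.png")
b=cv2.resize(sc[155:230,290:360],None,fx=5,fy=5,interpolation=cv2.INTER_CUBIC)
o=np.zeros((510,390+350,3),np.uint8);o[:510,:390]=a;o[:375,390:]=b;cv2.imwrite("pics/sw.png",np.clip(o*1.6,0,255))
for n,u in(('coil',(261,105)),('nail',(250,174)),('ring',(250,257)),('aln',(258,289))):print(n,np.round(onplane('top',[u],.03),3))
E
```

```text
green 38 [329.4 167.1] [ 0.64   -0.1469  0.061 ]
red 33 [360.9 168.7] [ 0.6352 -0.2069  0.061 ]
red 29 [378.3 229. ] [ 0.5194 -0.2305  0.061 ]
dial 346.0 193.5 26.234619140625 [[ 0.5845 -0.171   0.079 ]
 [ 0.5831 -0.2196  0.079 ]]
base [[0.6268 0.2176 0.018 ]
 [0.6399 0.1368 0.018 ]
 [0.5271 0.1161 0.018 ]
 [0.5144 0.1949 0.018 ]] [0.57704643 0.16633606 0.018     ] [0.11471874 0.08190507 0.1146248  0.07980971]
coil [[ 0.782 -0.023  0.03 ]]
nail [[0.639 0.003 0.03 ]]
ring [[0.478 0.008 0.03 ]]
aln [[ 0.418 -0.005  0.03 ]][ WARN:0@0.222] global loadsave.cpp:1063 imwrite_ Unsupported depth image for selected encoder is fallbacked to CV_8U.
```

View pics/sw.png

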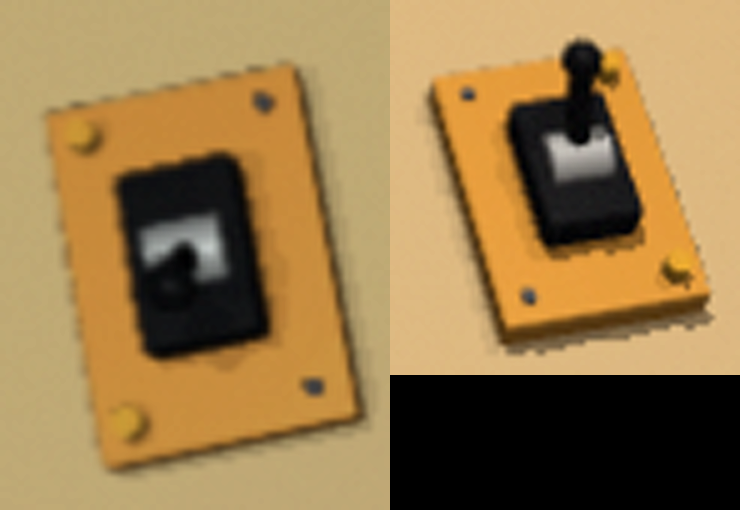

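apply_moves(plan=[{"slide": [0.06, -0.04, 0], "turn": [0, 0, 0.08], "jaw": -1}, {"slide": [0.18, -0.124, 0], "turn": [0, 0, 0.16], "jaw": -1}, {"slide": [0.3, -0.207, 0], "turn": [0, 0, 0.24], "jaw": -1}, {"slide": [0.44, -0.303, 0], "turn": [0, 0, 0.32], "jaw": -1}, {"slide": [0.58, -0.4, 0], "turn": [0, 0, 0.4], "jaw": -1}, {"slide": [0.72, -0.496, 0], "turn": [0, 0, 0.48], "jaw": -1}, {"slide": [0.84, -0.579, 0], "turn": [0, 0, 0.58], "jaw": -1}, {"slide": [0.9, -0.62, 0], "turn": [0, 0, 0.58], "jaw": -1}], squeeze=60)

```text
time_s: 1.1
eef_pos: [0.4658, -0.2721, 0.231]
ee_rot: [[1.0, 0.004, 0.0], [0.004, -1.0, 0.001], [0.0, -0.001, -1.0]]
contact_force: [-0.1, -0.9, -0.5]
opening: 0.0
finger_force: 0.0
```

```bash
python3 - <<'E'
from h import *
# triangulate ball
def tri(a,b):
    o1,v1=ray('top',[a]);o2,v2=ray('scene',[b]);v1=v1[0];v2=v2[0]
    s=np.linalg.lstsq(np.c_[v1,-v2],o2-o1,rcond=None)[0];p=o1+s[0]*v1;q=o2+s[1]*v2;return (p+q)/2,np.linalg.norm(p-q)
print('ball',tri((163.3,212.5),(328.2,166.4)))
sc=cv2.imread("pics/scene0.png");h=cv2.cvtColor(sc,cv2.COLOR_BGR2HSV);H,S,V=cv2.split(h)
for n,m in(('g',(H>45)&(H<80)&(S>120)),('r',((H<8)|(H>172))&(S>150))):
    m=m.copy();m[:,:105]=0;m[:,205:]=0;m[:200]=0;m[235:]=0;m=m
    v,u=np.nonzero(m);print(n,len(u),u.mean(),v.mean(),onplane('scene',[[u.mean(),v.mean()]],.061))
m=((V<60)).astype(np.uint8);m[:155]=0;m[205:]=0;m[:,:122]=0;m[:,182:]=0
cs,_=cv2.findContours(m,cv2.RETR_EXTERNAL,cv2.CHAIN_APPROX_NONE);c=max(cs,key=cv2.contourArea);e=cv2.fitEllipse(c);print(e,onplane('scene',[e[0]],.075))
s=manip.state();print({k:np.round(s[k],3).tolist() for k in('time_s','eef_pos','ee_rot','contact_force','opening')})
E
```

```text
ball (array([0.55917437, 0.1634602 , 0.07946215]), np.float64(0.0020075173740533633))
g 35 163.22857142857143 208.62857142857143 [[ 0.63997864 -0.14593634  0.061     ]]
r 34 131.3235294117647 206.58823529411765 [[ 0.63561537 -0.20578238  0.061     ]]
((152.18946838378906, 182.5547332763672), (45.65206527709961, 51.33910369873047), 83.85603332519531) [[ 0.59201316 -0.16933141  0.075     ]]
{'time_s': 1.1, 'eef_pos': [0.466, -0.272, 0.231], 'ee_rot': [[1.0, 0.004, 0.0], [0.004, -1.0, 0.001], [0.0, -0.001, -1.0]], 'contact_force': [-0.113, -0.873, -0.486], 'opening': 0.0}
```

apply_moves(plan=[{"slide": [0.055, -0.068, 0.03], "turn": [0, 0, 0], "jaw": -1}, {"slide": [0.12, -0.15, 0.09], "turn": [0, 0, 0], "jaw": -1}, {"slide": [0.18, -0.225, 0.17], "turn": [0, 0, 0], "jaw": -1}, {"slide": [0.218, -0.272, 0.24], "turn": [0, 0, 0], "jaw": -1}, {"slide": [0.218, -0.272, 0.3], "turn": [0, 0, 0], "jaw": -1}, {"slide": [0.218, -0.272, 0.335], "turn": [0, 0, 0], "jaw": -1}, {"slide": [0.218, -0.272, 0.352], "turn": [0, 0, 0], "jaw": -1}, {"slide": [0.218, -0.272, 0.352], "turn": [0, 0, 0], "jaw": -1}])

```text
time_s: 2.1
eef_pos: [0.551, -0.1671, 0.0906]
ee_rot: [[1.0, 0.0, -0.0], [0.0, -1.0, -0.0], [-0.0, 0.0, -1.0]]
contact_force: [-0.0, -0.5, -0.5]
opening: 0.0001
finger_force: 0.0
```

```bash
python3 - <<'E'
from h import *
a,_=manip.get_image("top");b,_=manip.get_image("scene")
o=np.hstack([cv2.resize(a[140:250,290:400],(400,400)),cv2.resize(b[140:245,100:210],(400,400))]);cv2.imwrite("pics/d1.png",o)
s=manip.state();print({k:np.round(s[k],3).tolist() for k in('time_s','eef_pos','contact_force')})
E
```

```text
{'time_s': 2.2, 'eef_pos': [0.552, -0.167, 0.091], 'contact_force': [-0.67, 0.415, 0.538]}
```

View pics/d1.png

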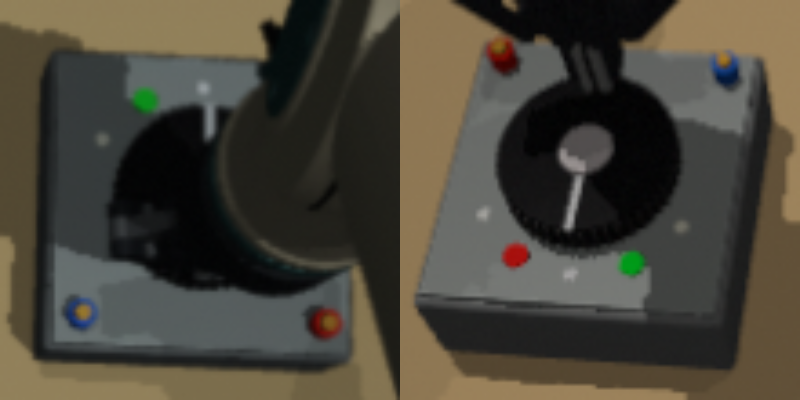

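The crops show the closed fingers over the robot side of the dial, with the line still at its middle white dot and green to the right in the scene view. Next I press down gently.

apply_moves(plan=[{"slide": [0, 0, 0.01], "turn": [0, 0, 0], "jaw": -1}, {"slide": [0, 0, 0.018], "turn": [0, 0, 0], "jaw": -1}, {"slide": [0, 0, 0.024], "turn": [0, 0, 0], "jaw": -1}, {"slide": [0, 0, 0.027], "turn": [0, 0, 0], "jaw": -1}, {"slide": [0, 0, 0.029], "turn": [0, 0, 0], "jaw": -1}, {"slide": [0, 0, 0.031], "turn": [0, 0, 0], "jaw": -1}, {"slide": [0, 0, 0.031], "turn": [0, 0, 0], "jaw": -1}, {"slide": [0, 0, 0.031], "turn": [0, 0, 0], "jaw": -1}])

```text
time_s: 3.2
eef_pos: [0.5511, -0.1666, 0.079]
ee_rot: [[1.0, 0.001, 0.0], [0.001, -1.0, 0.0], [0.0, -0.0, -1.0]]
contact_force: [-1.9, 0.2, 7.3]
opening: 0.0
finger_force: 3.8
```

apply_moves(plan=[{"slide": [-0.001, 0.007, 0.002], "turn": [0, 0, -0.15], "jaw": -1}, {"slide": [-0.001, 0.014, 0.002], "turn": [0, 0, -0.3], "jaw": -1}, {"slide": [-0.001, 0.021, 0.002], "turn": [0, 0, -0.45], "jaw": -1}, {"slide": [0, 0.028, 0.002], "turn": [0, 0, -0.6], "jaw": -1}, {"slide": [0.0015, 0.035, 0.002], "turn": [0, 0, -0.75], "jaw": -1}, {"slide": [0.0035, 0.042, 0.002], "turn": [0, 0, -0.9], "jaw": -1}, {"slide": [0.006, 0.048, 0.002], "turn": [0, 0, -1.0], "jaw": -1}, {"slide": [0.006, 0.048, 0.002], "turn": [0, 0, -1.0], "jaw": -1}])

```text
time_s: 4.2
eef_pos: [0.5531, -0.1863, 0.0789]
ee_rot: [[0.866, 0.501, -0.0], [0.501, -0.866, -0.0], [-0.001, 0.0, -1.0]]
contact_force: [-4.4, 0.3, 13.8]
opening: 0.0005
finger_force: 6.9
```

```bash
python3 - <<'E'
from h import *
a,_=manip.get_image("top");b,_=manip.get_image("scene")
o=np.hstack([cv2.resize(a[140:250,290:400],(400,400)),cv2.resize(b[140:245,100:210],(400,400))]);cv2.imwrite("pics/d2.png",o)
E
```

```text
(no output)
```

View pics/d2.png

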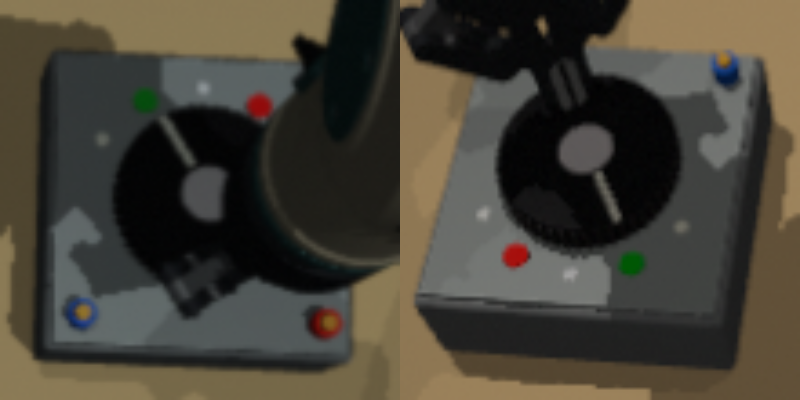

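The line now points at the green dot at (145,100) in the left crop. I lift off, move towards the switch, then check that it has clicked in.

apply_moves(plan=[{"slide": [0, 0, -0.05], "turn": [0, 0, 0], "jaw": -1}, {"slide": [0, 0, -0.18], "turn": [0, 0, 0], "jaw": -1}, {"slide": [0, 0, -0.3], "turn": [0, 0, 0], "jaw": -1}, {"slide": [0.038, -0.095, -0.3], "turn": [0, 0, 0.13], "jaw": -1}, {"slide": [0.088, -0.223, -0.3], "turn": [0, 0, 0.26], "jaw": -1}, {"slide": [0.142, -0.358, -0.3], "turn": [0, 0, 0.4], "jaw": -1}, {"slide": [0.196, -0.493, -0.3], "turn": [0, 0, 0.55], "jaw": -1}, {"slide": [0.237, -0.596, -0.3], "turn": [0, 0, 0.65], "jaw": -1}])

```text
time_s: 5.3
eef_pos: [0.5156, 0.0709, 0.1975]
ee_rot: [[0.983, 0.183, 0.0], [0.183, -0.983, 0.001], [0.0, -0.001, -1.0]]
contact_force: [-0.1, 0.1, -0.5]
opening: -0.0001
finger_force: 0.0
```

```bash
python3 - <<'E'
from h import *
a,_=manip.get_image("top");b,_=manip.get_image("scene")
o=np.hstack([cv2.resize(a[140:250,290:400],(400,400)),cv2.resize(b[140:245,100:210],(400,400))]);cv2.imwrite("pics/d3.png",o)
s=manip.state();R=np.array(s['ee_rot']);p=np.array(s['eef_pos']);print(p,R.round(3).tolist())
u=np.array([.983,.18,0])
for t in(-.075,.005):
    P=np.array([.577,.166,.062])+t*u;print(t,P.round(3),'slide',((P-p)@R/.4).round(3))
print('yaw',np.degrees(np.arctan2(R[1,0],R[0,0])))
E
```

```text
[0.51513328 0.07492686 0.19738483] [[0.981, 0.192, -0.0], [0.192, -0.981, 0.003], [0.0, -0.003, -1.0]]
-0.075 [0.503 0.152 0.062] slide [ 0.008 -0.195  0.339]
0.005 [0.582 0.167 0.062] slide [ 0.208 -0.192  0.339]
yaw 11.068104309773627
```

View pics/d3.png

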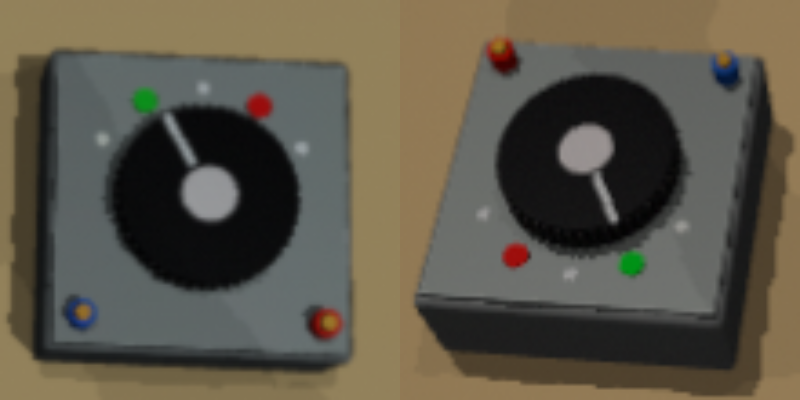

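The dial line at (165,115)–(195,165) in the left crop points at the green dot, free of the hand, so it has clicked in. Next is the approach behind the lever.

apply_moves(plan=[{"slide": [0.002, -0.04, 0], "turn": [0, 0, 0], "jaw": -1}, {"slide": [0.004, -0.1, 0.02], "turn": [0, 0, 0], "jaw": -1}, {"slide": [0.006, -0.16, 0.08], "turn": [0, 0, 0], "jaw": -1}, {"slide": [0.008, -0.193, 0.16], "turn": [0, 0, 0], "jaw": -1}, {"slide": [0.008, -0.193, 0.24], "turn": [0, 0, 0], "jaw": -1}, {"slide": [0.008, -0.193, 0.31], "turn": [0, 0, 0], "jaw": -1}, {"slide": [0.008, -0.193, 0.339], "turn": [0, 0, 0], "jaw": -1}, {"slide": [0.008, -0.193, 0.339], "turn": [0, 0, 0], "jaw": -1}])

```text
time_s: 6.4
eef_pos: [0.5051, 0.144, 0.0614]
ee_rot: [[0.983, 0.182, -0.001], [0.182, -0.983, -0.0], [-0.001, 0.0, -1.0]]
contact_force: [-0.2, 0.1, 0.6]
opening: 0.0001
finger_force: 0.0
```

```bash
python3 - <<'E'
from h import *
a,_=manip.get_image("top");b,_=manip.get_image("scene")
o=np.hstack([cv2.resize(a[165:250,125:210],(400,400)),cv2.resize(b[130:230,270:370],(400,400))]);cv2.imwrite("pics/s1.png",o)
s=manip.state();R=np.array(s['ee_rot']);p=np.array(s['eef_pos']);print(p)
print(((np.array([.577,.166,.062])+.005*np.array([.983,.18,0])-p)@R/.4).round(3))
E
```

```text
[0.50601333 0.14446791 0.06253339]
[ 0.197 -0.02   0.002]
```

View pics/s1.png

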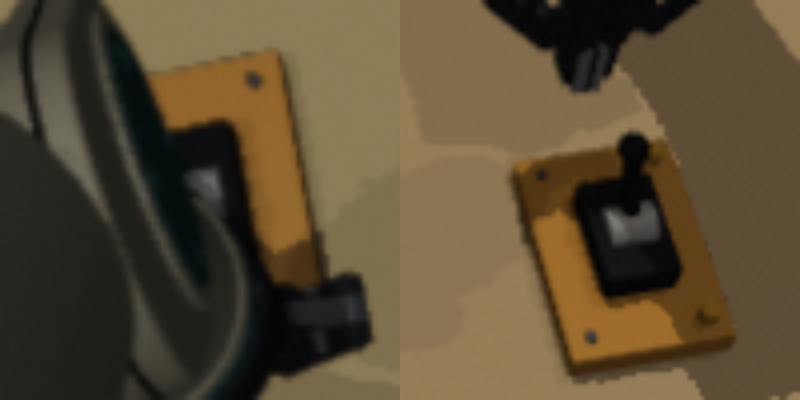

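The fingers sit behind the lever, about 8 mm to its right. I correct that and push along the switch's x axis.

apply_moves(plan=[{"slide": [0.02, -0.02, 0.002], "turn": [0, 0, 0], "jaw": -1}, {"slide": [0.05, -0.02, 0.002], "turn": [0, 0, 0], "jaw": -1}, {"slide": [0.08, -0.02, 0.002], "turn": [0, 0, 0], "jaw": -1}, {"slide": [0.105, -0.02, 0.002], "turn": [0, 0, 0], "jaw": -1}, {"slide": [0.13, -0.02, 0.002], "turn": [0, 0, 0], "jaw": -1}, {"slide": [0.15, -0.02, 0.002], "turn": [0, 0, 0], "jaw": -1}, {"slide": [0.17, -0.02, 0.002], "turn": [0, 0, 0], "jaw": -1}, {"slide": [0.18, -0.02, 0.002], "turn": [0, 0, 0], "jaw": -1}])

```text
time_s: 7.5
eef_pos: [0.5744, 0.1655, 0.0605]
ee_rot: [[0.983, 0.183, -0.001], [0.183, -0.983, -0.0], [-0.001, 0.0, -1.0]]
contact_force: [-1.8, -0.4, -1.0]
opening: -0.0
finger_force: 1.0
```

apply_moves(plan=[{"slide": [0.005, 0, 0], "turn": [0, 0, 0], "jaw": -1}, {"slide": [0.01, 0, 0], "turn": [0, 0, 0], "jaw": -1}, {"slide": [0.014, 0, 0], "turn": [0, 0, 0], "jaw": -1}, {"slide": [0.017, 0, 0], "turn": [0, 0, 0], "jaw": -1}, {"slide": [0.02, 0, 0], "turn": [0, 0, 0], "jaw": -1}, {"slide": [0.022, 0, 0], "turn": [0, 0, 0], "jaw": -1}, {"slide": [0.022, 0, 0], "turn": [0, 0, 0], "jaw": -1}, {"slide": [0.022, 0, 0], "turn": [0, 0, 0], "jaw": -1}])

```text
time_s: 8.5
eef_pos: [0.5759, 0.1657, 0.0601]
ee_rot: [[0.983, 0.184, -0.014], [0.184, -0.983, -0.004], [-0.015, 0.001, -1.0]]
contact_force: [-15.2, -2.4, 7.7]
opening: 0.0004
finger_force: 8.4
```

The force rose to 15 N with almost no further travel, so the lever should be at its end stop. I back off, lift and look.

apply_moves(plan=[{"slide": [-0.03, 0, 0], "turn": [0, 0, 0], "jaw": -1}, {"slide": [-0.1, 0, 0], "turn": [0, 0, 0], "jaw": -1}, {"slide": [-0.18, 0, -0.02], "turn": [0, 0, 0], "jaw": -1}, {"slide": [-0.2, 0, -0.12], "turn": [0, 0, 0], "jaw": -1}, {"slide": [-0.2, 0, -0.25], "turn": [0, 0, 0], "jaw": -1}, {"slide": [-0.2, 0.12, -0.35], "turn": [0, 0, 0], "jaw": -1}, {"slide": [-0.2, 0.25, -0.4], "turn": [0, 0, 0], "jaw": -1}, {"slide": [-0.2, 0.3, -0.4], "turn": [0, 0, 0], "jaw": -1}])

```text
time_s: 9.5
eef_pos: [0.5297, 0.0308, 0.2238]
ee_rot: [[0.984, 0.179, 0.009], [0.179, -0.984, -0.001], [0.008, 0.003, -1.0]]
contact_force: [0.5, 0.6, -1.3]
opening: -0.0002
finger_force: 0.0
```

```bash
python3 - <<'E'
from h import *
a,_=manip.get_image("top");b,_=manip.get_image("scene")
o=np.hstack([cv2.resize(a[150:260,130:390],(400,170)),cv2.resize(b[130:330,100:370],(400,296))[:170]])
c=np.hstack([cv2.resize(a[165:250,125:210],(400,400)),cv2.resize(b[130:230,270:370],(400,400))]);cv2.imwrite("pics/s2.png",np.vstack([c,o]))
u=np.array([.983,.18,0]);P=np.array([.577,.166,.077]);print(proj('top',[P+.0216*u,P-.0216*u]),proj('scene',[P+.0216*u,P-.0216*u]))
print(manip.state()['eef_pos'])
E
```

```text
[[159.74959729 191.74734802]
 [163.72494521 214.51400343]] [[333.09358044 184.43792476]
 [326.56385209 165.68897205]]
[0.5282973  0.0314587  0.22204744]
```

View pics/s2.png

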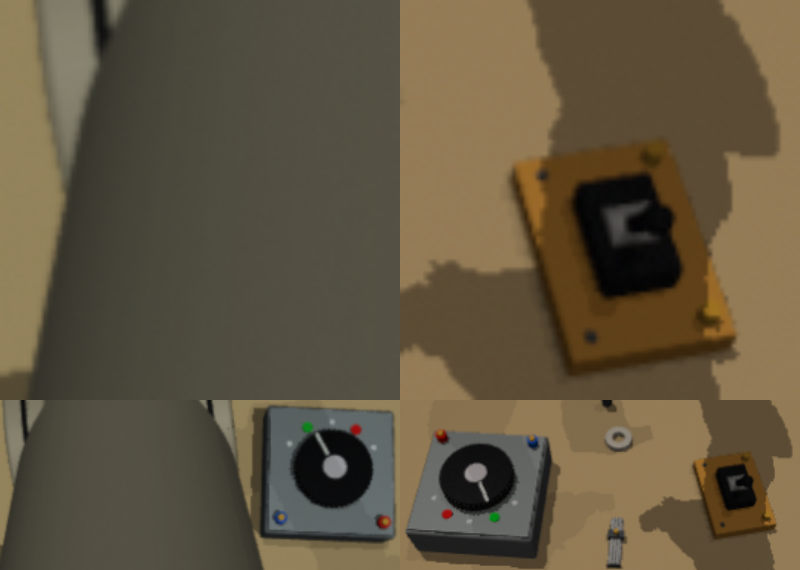

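The lever's ball is now at scene pixel (334.5,184.5), against a predicted (333,184) for the far stop. The dial line is still at green, the loose items I can see are untouched, and the hand is 0.22 m up.

```bash
python3 -c "
from cell import manip
print(manip.finish_job())"
```

```text
the job is handed in; nothing more can be done
None
```

The job is handed in: the dial's white line clicked in at the green dot, then the toggle was pushed over to its far stop, and the hand finished clear of everything at about 9.6 s.

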